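# Find where the pastel chest's sliding lid binds

## Task

The wooden lid of the pastel chest binds somewhere in its track. Slide it by its grip bar towards the little steel rider, pushing the rider along with it, until the lid clearly binds (press it home with about 10 N, never force it past 20 N), then back the lid off about 25 mm, leave it there and let the rider mark the place; do not touch the rider with the fingers. Then set the pale wax block flat on the chest's ledge right beside the rider, ready for waxing the spot, and leave the other things where they are.

Things in the scene. Friction and masses are not known exactly. Their poses are not given: they have to be found in the camera images.
- chest: Fixed wooden pastel chest: spans x -155 to +121 mm and y -220 to +220 mm from its origin (on the table), 70 mm high; z up, x roughly away from the robot, y along the lid's track, roughly to the robot's left.
- ledge (a point): Middle of the flat ledge on top of the chest along the side nearest the robot: 74 mm wide (x), 440 mm long (y), 70 mm above the table; it lies at x = -118, y = 0 mm in the chest's frame. A strip 6 mm wide and 6 mm high along its far edge parts it from the lid's track and the rider.
- lid: Wooden half-lid sliding on top of the chest, 186 mm (x) x 190 mm (y) x 10 mm thick. Origin: centre of its underside, 70.5 mm above the table; axes as the chest's. It starts near the chest's -y end and closes towards +y, with 205 mm of travel in all. It slides freely with about 2 N (3 N when pushing the rider) until the tight spot.
- lid_grip (a point): Centre of the dark wooden grip bar standing on the lid, on the lid's top face (80.5 mm above the table), 2 mm towards the robot from the lid's centre. The bar is 50 mm long (x), 14 mm thick (y, along the track) and 36 mm high: pinch it across y from above.
- lid_edge (a point): Middle of the lid's leading edge, y = +95 mm from the lid's origin. The tight spot can be neither seen nor read: it lies 15 to 125 mm past where this edge first meets the rider. There the resistance climbs by 2.5 N per mm, and vanishes on backing off. It is found when the lid bears on it with over 5 N for 0.2 s (8 to 12 N of push is right); over 20 N is too much.
- rider: Small steel rider on the chest's top ahead of the lid's leading edge, 18 mm (x) x 16 mm (y) x 38 mm high, at x = -64 mm in the chest's frame, beside the ledge. Origin: centre of its underside; axes as the chest's. The lid pushes it towards +y; it stays (1 N of friction) where it was left. It touches the lid when its origin is 103 mm ahead of the lid's along y.
- wax: Loose pale block of wax, 44 mm (x) x 26 mm (y) x 30 mm high, about 30 g, on the table to the robot's right. Origin: centre of its underside; z up.
- eraser: Bystander: flat dark rubber eraser, 50 x 22 x 12 mm, flatter than the wax block.
- cork: Bystander: cork sanding block, 60 x 45 x 32 mm, bigger than the wax block.
- bottle_a: Bystander: squeeze bottle, 52 mm across, 150 mm tall.
- bottle_b: Bystander: darker squeeze bottle, 52 mm across, 150 mm tall.
- bowl: Bystander: terracotta bowl, 110 mm across, 50 mm high.
- brush: Bystander: paint brush lying on the table.
- knife: Bystander: spatula-shaped painting knife lying on the table.
Not all that is in view belongs to the job. Leave any black or turquoise look-alike of the wax alone.

How it is judged:
By the outcome, as a careful person would: the job done as asked, in the order asked, and still so for the second after the job is handed in, with the robot touching nothing.
It also fails if it takes over 72 s, if anything falls off the work surface, if the arm or the gripper's body presses on something with over 40 N, if the wrist force passes 120 N, or if a joint passes its speed limit or range.

## Robot

A 7-joint arm with a two-finger parallel gripper is mounted at the origin on the work surface. World frame = base frame: x ahead of the robot, y to its left, z up, the work surface at z = 0. Lengths are in m, angles in rad, forces in N, time in s.
With the tool pointing down it reaches from about 0.4 to 0.875 m from the base axis. Payload 6.5 kg.
Tool frame: the origin (TCP) lies at the very end of the fingers, on their centre line; the grasp point (between the pads) lies 19 mm behind it; z points along the fingers, y is the direction in which the jaws open and shut (so a half turn about z gives the same grasp; the last joint's range is limited). The gripper opens to 88 mm and grips with 3 to 60 N. Pads are 18 mm wide; open, the fingers measure 123 mm over their backs; the gripper's body (75 mm by 187 mm) begins 45 mm behind the grasp point.
Start: joints at [1.126, 0.536, -0.004, 1.538, 0.003, 1.067, -0.071], TCP at [0.24, -0.604, 0.239] pointing down, gripper open.
Joint ranges: [-2.7, 2.7], [-0.37, 2.16], [-1.27, 1.26], [0.24, 2.4], [-1.31, 4.45], [0.19, 1.91], [-2.76, 2.76]. Speed limits (rad/s): [2.39, 2.39, 3.14, 3.14, 3.14, 3.14, 3.14].

## Interface

Orientations are given as a unit quaternion [x, y, z, w].
In Python, from station import telemetry, optics, manip gives the robot as it stands.
- The arm moves only by the shell command python3 -m crank 'ROWS' [FORCE]. ROWS is JSON, one flat list of numbers, 7 for each row, row after row: the opening, from 0 (shut) to 1 (fully open), then the shift along the world's x, y, z in cm, then the turn, a rotation vector about the world's x, y, z in rad. A call has 1 to 5 rows; each row shifts and turns the commanded pose from where the row before left it; what a row does not reach is not made up. A row lasts 1/8 s, in which the tool goes at most 62.5 mm and 10.7 degrees, less where a joint would pass 70% of its speed; a pose out of reach is approached as far as the arm can. A call is refused whole if a number of a shift passes 6.25 or a number of a turn 0.188, either way. A call with a gripper value outside its range is refused whole. The fingers move at their own pace and stop on an object; FORCE is the grip in N (left out, the last holds). Time passes only in rows, so rows that do not move let the fingers close. It gives the time, the measured TCP pose, the force and the opening at its end, in the units of the state.
- telemetry.get_obs(): the state, without advancing time (a new reading comes with each control period).
- optics.snapshot(name): name is "scene" or "top" or "wrist"; returns (picture, depth): 420x560x3 uint8, blue, green, red; 420x560 float32, m along the optical axis (not along the pixel's ray), 0 where there is no reading.
- optics.camera_model(name): a dict with "fx", "fy", "cx", "cy" (pixels), "position" and "rotation" of the camera in the world; the wrist camera has in their place "mount" (4x4, takes a point from camera to tool coordinates, whose origin is the TCP and whose axes are the flange's). Camera axes: x right, y down, z forward; pixel columns grow to the right and rows downward; lengths in m; the calibration is good to about 2 mm. A picture is of the moment at which its call begins: read the wrist's pose just before it. camera_model takes no time and is no camera call.
- manip.job_done(): hands the job in, once; it reports no verdict.
The state is a dict: "clock": time; "q": joint angles; "joint_velocities": joint speeds; "joint_torque": joint torques, N m; "eef_pos": TCP position; "ee_rot": TCP orientation; "force": force on the tool from outside, world axes, zero at the start; "wrist_torque": the same for the moment, N m; "width": opening from 0.0 (shut) to 1.0 (fully open).
Only numpy, scipy, OpenCV 4.12 (cv2) and the standard library are available. Lean on these libraries where they do the work, as an engineer would, in place of code of your own. Each camera call takes 0.05 s, during which the arm holds its last target. There are 200 camera calls.

## Working session

There is one attempt and no reset: what is moved stays moved. The work goes in short steps, Python scripts to look and compute and a shell command to move; the robot and the scene stay as the last step left them, time stands still between calls to the robot, and variables do not carry over. Pictures are saved under pics/ and viewed, about 8 in all and at most 12, crops included, and the job is handed in when it is done.

```bash
ls; mkdir -p pics; cat > h.py <<'E'
import numpy as np, cv2, json
from scipy.spatial.transform import Rotation as R
from station import telemetry, optics, manip
def cam(name, obs=None):
    m=optics.camera_model(name)
    if 'mount' in m:
        T=np.array(m['mount']); o=obs or telemetry.get_obs()
        Rt=R.from_quat(o['ee_rot']).as_matrix()
        return m, Rt@T[:3,:3], Rt@T[:3,3]+np.array(o['eef_pos'])
    r=np.array(m['rotation']); 
    if r.shape!=(3,3): r=R.from_quat(r.ravel()).as_matrix()
    return m, r, np.array(m['position'])
def toplane(c,u,v,z):
    m,r,p=c; d=r@np.array([(u-m['cx'])/m['fx'],(v-m['cy'])/m['fy'],1.]); return p+d*(z-p[2])/d[2]
def cloud(c,dep):
    m,r,p=c; v,u=np.mgrid[:dep.shape[0],:dep.shape[1]]
    P=np.stack([(u-m['cx'])/m['fx']*dep,(v-m['cy'])/m['fy']*dep,dep],-1)
    W=P@r.T+p; W[dep==0]=np.nan; return W
E
python3 - <<'E'
from h import *
print(telemetry.get_obs())
for n in ('scene','top'):
    c=cam(n); i,d=optics.snapshot(n); cv2.imwrite(f'pics/{n}0.png',i); np.savez(f'{n}0.npz',i=i,d=d); print(n,c)
E
```

```text
pics
{'clock': 0.0, 'q': array([ 1.1258115 ,  0.53718445, -0.00443282,  1.53885898,  0.0026063 ,
        1.067277  , -0.07118311]), 'joint_velocities': array([ 0.00019345, -0.0002282 ,  0.0005604 , -0.00161429, -0.00102551,
        0.00091071,  0.00204341]), 'joint_torque': array([-2.39457440e-04, -5.70991623e+01,  9.90285762e-01, -2.51615721e+01,
       -5.63290610e-02,  1.78553013e-02,  1.72144291e-04]), 'eef_pos': array([ 0.24011963, -0.6033686 ,  0.23783279]), 'ee_rot': array([ 9.82110262e-01,  1.88304785e-01, -2.27810992e-04, -8.30357500e-04]), 'force': array([0.08749168, 0.77594817, 0.4791814 ]), 'wrist_torque': array([0.02495396, 0.00809835, 0.00908172]), 'width': 1.0027638464994988}
scene ({'fx': 460.61818073366635, 'fy': 460.61818073366635, 'cx': 276.24249345193317, 'cy': 211.2460354285425, 'position': array([ 1.16256802, -1.09722979,  0.886303  ]), 'rotation': array([ 0.85397047,  0.21688147, -0.11053419, -0.45986851])}, array([[ 0.88148924,  0.26875835, -0.38825979],
       [ 0.47208312, -0.48296676,  0.73748263],
       [ 0.01068804, -0.8333739 , -0.55260628]]), array([ 1.16256802, -1.09722979,  0.886303  ]))
top ({'fx': 398.9319286785643, 'fy': 398.9319286785643, 'cx': 284.6073921007161, 'cy': 208.90289077341285, 'position': array([ 0.45022637, -0.00959258,  1.08630602]), 'rotation': array([-0.70505628,  0.70727905, -0.03180196,  0.04050459])}, array([[-0.00251005, -0.99476682,  0.10214043],
       [-0.99991932,  0.00376856,  0.01213031],
       [-0.01245175, -0.10210174, -0.99469603]]), array([ 0.45022637, -0.00959258,  1.08630602]))
```

View pics/top0.png

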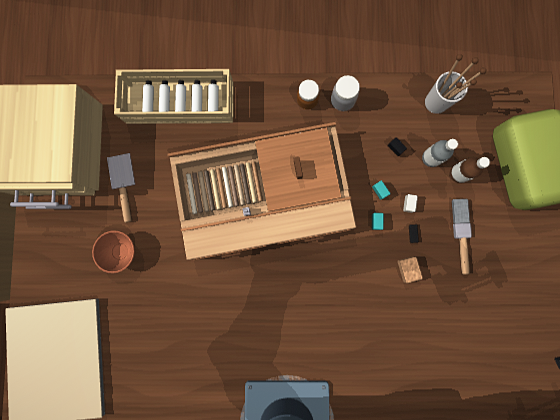

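View pics/scene0.png

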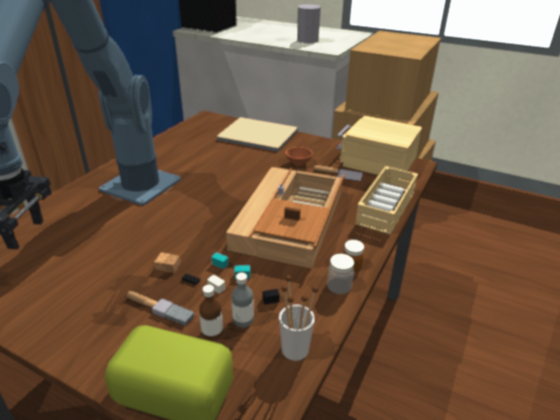

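Top view: the wax candidates are the white block (411,203), turquoise blocks (381,190) and (378,221), black blocks (398,147) and (414,233, the eraser), and the cork (410,270). The white one fits the description. The rider is at (247,211) and the grip at (297,168).

```bash
python3 - <<'E'
from h import *
z=np.load('top0.npz'); i,d=z['i'],z['d']; c=cam('top'); W=cloud(c,d)
sub=np.zeros(d.shape,bool); sub[115:265,160:360]=1
m=sub&(W[...,2]>.055)&(W[...,2]<.09)
m8=cv2.morphologyEx(m.astype(np.uint8),cv2.MORPH_OPEN,np.ones((3,3)))
n,l,s,_=cv2.connectedComponentsWithStats(m8); k=1+np.argmax(s[1:,4]); m=l==k
P=W[m]; 
rc=cv2.minAreaRect((P[:,:2]*1000).astype(np.float32)); print('chest rect',rc, cv2.boxPoints(rc).round(0).tolist())
# ledge z
print('ledge z',W[235:240,260:280,2].mean(), 'lid z',W[150:160,315:325,2].mean())
g=sub&(W[...,2]>.1)&(W[...,2]<.14)
n,l,s,ce=cv2.connectedComponentsWithStats(g.astype(np.uint8))
for k in range(1,n):
    if s[k,4]>6: Q=W[l==k]; print('hi',ce[k],s[k,4],np.median(Q,0), cv2.minAreaRect((Q[:,:2]*1000).astype(np.float32)))
hsv=cv2.cvtColor(i,cv2.COLOR_BGR2HSV)
w=np.zeros(d.shape,np.uint8); w[185:225,395:425]=1
w&=((hsv[...,1]<60)&(hsv[...,2]>150)).astype(np.uint8)
ys,xs=np.nonzero(w&(W[...,2]>.02)); pt=np.array([toplane(c,u,v,.03) for u,v in zip(xs,ys)])
print('wax',len(xs),xs.mean(),ys.mean(),pt.mean(0),np.median(W[ys,xs,2]),cv2.minAreaRect((pt[:,:2]*1000).astype(np.float32)))
cr=np.hstack([cv2.resize(i[130:260,355:435],None,fx=4,fy=4),cv2.resize(i[170:300,170:250][:, :],None,fx=1,fy=4) if 0 else cv2.resize(i[190:255,200:300],(480,520))[:, :480]])
cv2.imwrite('pics/crop1.png',cr)
E
```

```text
chest rect ((602.98828125, 62.90272521972656), (279.8440246582031, 440.4539794921875), 10.605297088623047) [[425.0, 254.0], [506.0, -179.0], [781.0, -128.0], [700.0, 305.0]]
ledge z 0.06921881122954449 lid z 0.07989987760965905
hi [297.7804878 166.7398374] 123 [ 0.65438326 -0.03104888  0.11523018] ((656.0858154296875, -30.50513458251953), (50.282630920410156, 14.216474533081055), 11.237260818481445)
hi [245.57142857 209.85714286] 7 [0.54827654 0.09759815 0.10846542] ((548.7528076171875, 98.9327163696289), (3.005009174346924, 8.819650650024414), 17.937429428100586)
wax 168 410.6607142857143 202.375 [ 0.57486777 -0.3315658   0.03      ] 0.029068676355770817 ((574.87841796875, -331.6800231933594), (27.462125778198242, 43.43878936767578), 81.07174682617188)
```

View pics/crop1.png

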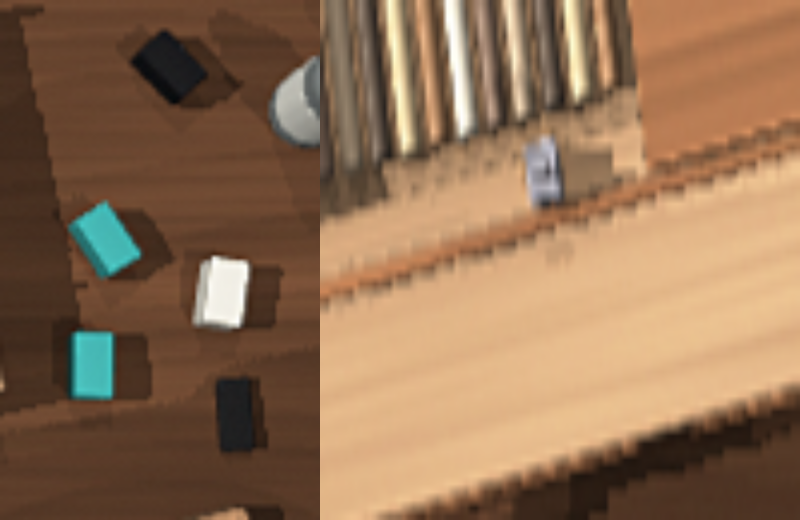

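White block confirmed. It sits at (0.575,-0.332) with yaw about -9°. The chest yaw is about 10.6° and its origin is at (0.620,0.066). The rider's chest y is about +44 mm. Next I move above the grip at (0.656,-0.031).

```bash
python3 -m crank '[1,2.77,3.81,0,0,0,-0.013, 1,2.77,3.81,0,0,0,-0.013, 1,2.77,3.81,0,0,0,-0.013, 1,2.77,3.81,0,0,0,-0.013, 1,2.77,3.81,0,0,0,-0.013]' 10
python3 -m crank '[1,2.77,3.81,0,0,0,-0.013, 1,2.77,3.81,0,0,0,-0.013, 1,2.77,3.81,0,0,0,-0.013, 1,2.77,3.81,0,0,0,-0.013, 1,2.77,3.81,0,0,0,-0.013]'
python3 -m crank '[1,2.77,3.81,0,0,0,-0.013, 1,2.77,3.81,0,0,0,-0.013, 1,2.77,3.81,0,0,0,-0.013, 1,2.77,3.81,0,0,0,-0.013, 1,2.77,3.81,0,0,0,-0.013]'
python3 -m crank '[1,0,0,-1,0,0,0, 1,0,0,0,0,0,0]'
python3 - <<'E'
from h import *
o=telemetry.get_obs(); c=cam('wrist',o); i,d=optics.snapshot('wrist'); W=cloud(c,d); cv2.imwrite('pics/w1.png',i)
T=R.from_quat(o['ee_rot']).as_matrix(); print(o['eef_pos'],np.degrees(np.arctan2(T[1,0],T[0,0])),T[:,2],o['force'])
m=(W[...,2]>.1)&(W[...,2]<.13)
n,l,s,ce=cv2.connectedComponentsWithStats(m.astype(np.uint8))
for k in range(1,n):
    if s[k,4]>100: Q=W[(l==k)&(W[...,2]>.105)]; print(ce[k],s[k,4],np.median(Q,0), cv2.minAreaRect((Q[:,:2]*1000).astype(np.float32)))
E
```

```text
clock: 0.72
eef_pos: [0.3795, -0.4119, 0.2385]
ee_rot: [0.988, 0.156, -0.0, -0.0]
force: [0.7, 0.1, 0.4]
width: 0.999
clock: 1.35
eef_pos: [0.5179, -0.2216, 0.2385]
ee_rot: [0.992, 0.124, -0.0, -0.0]
force: [1.6, -0.9, -0.4]
width: 0.999
clock: 1.98
eef_pos: [0.6563, -0.0312, 0.2383]
ee_rot: [0.996, 0.092, -0.0, 0.0]
force: [0.3, -0.8, -0.5]
width: 1.0
clock: 2.22
eef_pos: [0.6547, -0.0332, 0.2272]
ee_rot: [0.996, 0.092, -0.002, 0.0]
force: [-0.7, -0.8, 0.3]
width: 0.998
[ 0.65465115 -0.03319119  0.22717321] 10.52405889497805 [-3.17480801e-03 -8.30333059e-04 -9.99994616e-01] [-0.66236063 -0.79845484  0.25097585]
[274.14262429 207.8598207 ] 1227 [ 0.65845269 -0.0304413   0.11681619] ((656.2064208984375, -30.564823150634766), (49.50430679321289, 13.95743465423584), 10.743546485900879)
[102.76865672 298.78358209] 134 [0.54851037 0.09883452 0.10853411] ((548.1649169921875, 99.28240966796875), (5.427122592926025, 10.511204719543457), 5.586452484130859)
```

View pics/w1.png

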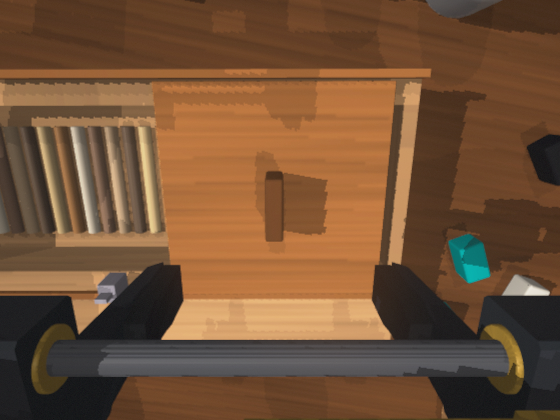

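Close look: the bar is at px (274,206), centre (0.6562,-0.0306), and the rider is at px (112,288). Descend and pinch.

```bash
python3 -m crank '[1,0,0.05,-3.5,0,0,0, 1,0,0,-3.5,0,0,0, 1,0,0,-3.5,0,0,0, 1,0,0,-3.5,0,0,0, 1,0,0,0,0,0,0]'
python3 -m crank '[0,0,0,0,0,0,0, 0,0,0,0,0,0,0, 0,0,0,0,0,0,0, 0,0,0,0,0,0,0, 0,0,0,0,0,0,0]' 25
python3 -m crank '[0,0,0,0,0,0,0, 0,0,0,0,0,0,0]'
```

```text
clock: 2.9
eef_pos: [0.6533, -0.0337, 0.0865]
ee_rot: [0.996, 0.091, -0.003, 0.0]
force: [-0.4, -0.3, 0.3]
width: 0.999
clock: 3.52
eef_pos: [0.6559, -0.0319, 0.0889]
ee_rot: [0.996, 0.092, 0.0, 0.0]
force: [0.1, 0.6, -0.4]
width: 0.459
clock: 3.78
eef_pos: [0.6558, -0.0319, 0.0887]
ee_rot: [0.996, 0.092, -0.0, 0.0]
force: [-0.5, -0.2, -0.6]
width: 0.232
```

```bash
python3 -m crank '[0,0,0,0,0,0,0, 0,0,0,0,0,0,0, 0,0,0,0,0,0,0, 0,0,0,0,0,0,0]'
python3 -m crank '[0,-0.18,0.98,0,0,0,0, 0,-0.09,0.49,0,0,0,0, 0,0,0,0,0,0,0, 0,0,0,0,0,0,0]'

```

```text
clock: 4.28
eef_pos: [0.6558, -0.0315, 0.0886]
ee_rot: [0.996, 0.092, -0.0, -0.0]
force: [-0.1, 2.0, -0.5]
width: 0.158
clock: 4.78
eef_pos: [0.6529, -0.0161, 0.0887]
ee_rot: [0.996, 0.092, -0.0, -0.001]
force: [-0.9, 1.8, -0.2]
width: 0.156
```

```bash
python3 -m crank '[0,-0.13,0.69,0,0,0,0, 0,-0.13,0.69,0,0,0,0, 0,-0.13,0.69,0,0,0,0, 0,-0.13,0.69,0,0,0,0]'
python3 -m crank '[0,-0.055,0.295,0,0,0,0, 0,-0.055,0.295,0,0,0,0]'
cat > g.py <<'E'
# guard: print push along the track, fail when the lid starts to bind
from station import telemetry; import sys
o=telemetry.get_obs(); f=o['force']; p=o['eef_pos']
push=.184*f[0]-.983*f[1]; print('t %.2f y %.4f push %.1f'%(o['clock'],-.184*(p[0]-.6558)+.983*(p[1]+.0317),push)); sys.exit(push>5.0)
E
python3 g.py; python3 - <<'E'
from h import *
i,d=optics.snapshot('scene'); cv2.imwrite('pics/s2.png',cv2.resize(i[150:270,210:370],None,fx=5,fy=5))
E
```

```text
clock: 5.28
eef_pos: [0.6478, 0.0108, 0.0887]
ee_rot: [0.996, 0.092, -0.0, 0.0]
force: [1.0, -1.9, -1.8]
width: 0.154
clock: 5.52
eef_pos: [0.6469, 0.0159, 0.0887]
ee_rot: [0.996, 0.092, -0.0, 0.0]
force: [1.5, -2.8, -2.6]
width: 0.159
t 5.53 y 0.0484 push 3.0False
```

View pics/s2.png

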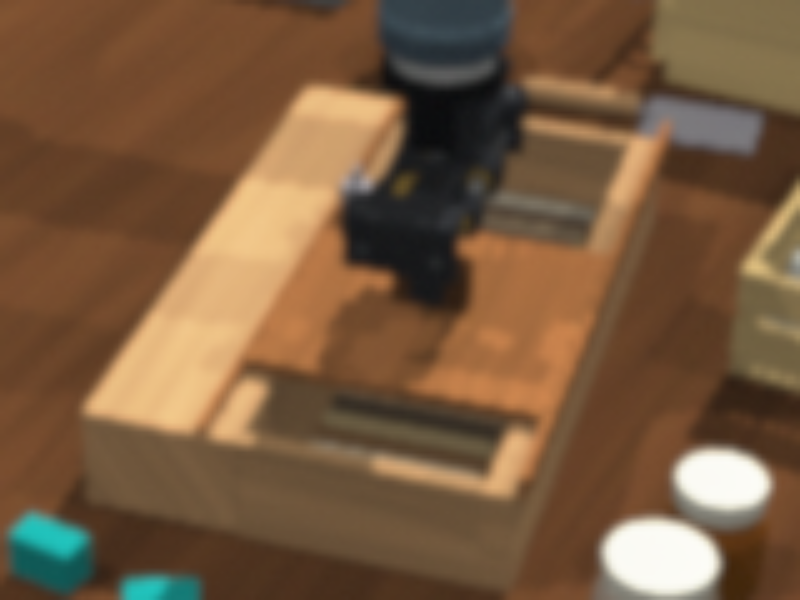

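Lid slid 48 mm and the rider is pushed ahead of it, at (358,185) in the crop. Now guarded 3 mm steps.

```bash

python3 -m crank '[0,-0.028,0.15,0,0,0,0, 0,-0.028,0.15,0,0,0,0]' >/dev/null && python3 g.py && 
python3 -m crank '[0,-0.028,0.15,0,0,0,0, 0,-0.028,0.15,0,0,0,0]' >/dev/null && python3 g.py && 
python3 -m crank '[0,-0.028,0.15,0,0,0,0, 0,-0.028,0.15,0,0,0,0]' >/dev/null && python3 g.py && 
python3 -m crank '[0,-0.028,0.15,0,0,0,0, 0,-0.028,0.15,0,0,0,0]' >/dev/null && python3 g.py && 
python3 -m crank '[0,-0.028,0.15,0,0,0,0, 0,-0.028,0.15,0,0,0,0]' >/dev/null && python3 g.py && 
python3 -m crank '[0,-0.028,0.15,0,0,0,0, 0,-0.028,0.15,0,0,0,0]' >/dev/null && python3 g.py && 
python3 -m crank '[0,-0.028,0.15,0,0,0,0, 0,-0.028,0.15,0,0,0,0]' >/dev/null && python3 g.py && 
python3 -m crank '[0,-0.028,0.15,0,0,0,0, 0,-0.028,0.15,0,0,0,0]' >/dev/null && python3 g.py && 
python3 -m crank '[0,-0.028,0.15,0,0,0,0, 0,-0.028,0.15,0,0,0,0]' >/dev/null && python3 g.py && 
python3 -m crank '[0,-0.028,0.15,0,0,0,0, 0,-0.028,0.15,0,0,0,0]' && python3 g.py
```

```text
t 5.83 y 0.0515 push 4.3False
```

```bash
sed -i 's/sys.exit(push>5.0)/sys.exit(int(push>5.5))/' g.py; python3 g.py &&
python3 -m crank '[0,-0.028,0.15,0,0,0,0, 0,-0.028,0.15,0,0,0,0]' >/dev/null && python3 g.py && 
python3 -m crank '[0,-0.028,0.15,0,0,0,0, 0,-0.028,0.15,0,0,0,0]' >/dev/null && python3 g.py && 
python3 -m crank '[0,-0.028,0.15,0,0,0,0, 0,-0.028,0.15,0,0,0,0]' >/dev/null && python3 g.py && 
python3 -m crank '[0,-0.028,0.15,0,0,0,0, 0,-0.028,0.15,0,0,0,0]' >/dev/null && python3 g.py && 
python3 -m crank '[0,-0.028,0.15,0,0,0,0, 0,-0.028,0.15,0,0,0,0]' >/dev/null && python3 g.py && 
python3 -m crank '[0,-0.028,0.15,0,0,0,0, 0,-0.028,0.15,0,0,0,0]' >/dev/null && python3 g.py && 
python3 -m crank '[0,-0.028,0.15,0,0,0,0, 0,-0.028,0.15,0,0,0,0]' >/dev/null && python3 g.py && 
python3 -m crank '[0,-0.028,0.15,0,0,0,0, 0,-0.028,0.15,0,0,0,0]' >/dev/null && python3 g.py && 
python3 -m crank '[0,-0.028,0.15,0,0,0,0, 0,-0.028,0.15,0,0,0,0]' >/dev/null && python3 g.py && 
python3 -m crank '[0,-0.028,0.15,0,0,0,0, 0,-0.028,0.15,0,0,0,0]' && python3 g.py
```

```text
t 5.83 y 0.0515 push 4.3
t 6.08 y 0.0549 push 3.4
t 6.33 y 0.0581 push 3.1
t 6.58 y 0.0611 push 3.9
t 6.83 y 0.0641 push 3.6
t 7.08 y 0.0672 push 2.6
t 7.33 y 0.0703 push 3.5
t 7.58 y 0.0733 push 3.3
t 7.83 y 0.0764 push 2.3
t 8.07 y 0.0794 push 3.9
clock: 8.32
eef_pos: [0.6406, 0.0493, 0.0887]
ee_rot: [0.996, 0.092, -0.0, 0.0]
force: [-0.4, -3.1, -3.2]
width: 0.155
t 8.32 y 0.0825 push 3.0
```

```bash
python3 g.py &&
python3 -m crank '[0,-0.028,0.15,0,0,0,0, 0,-0.028,0.15,0,0,0,0]' >/dev/null && python3 g.py && 
python3 -m crank '[0,-0.028,0.15,0,0,0,0, 0,-0.028,0.15,0,0,0,0]' >/dev/null && python3 g.py && 
python3 -m crank '[0,-0.028,0.15,0,0,0,0, 0,-0.028,0.15,0,0,0,0]' >/dev/null && python3 g.py && 
python3 -m crank '[0,-0.028,0.15,0,0,0,0, 0,-0.028,0.15,0,0,0,0]' >/dev/null && python3 g.py && 
python3 -m crank '[0,-0.028,0.15,0,0,0,0, 0,-0.028,0.15,0,0,0,0]' >/dev/null && python3 g.py && 
python3 -m crank '[0,-0.028,0.15,0,0,0,0, 0,-0.028,0.15,0,0,0,0]' >/dev/null && python3 g.py && 
python3 -m crank '[0,-0.028,0.15,0,0,0,0, 0,-0.028,0.15,0,0,0,0]' >/dev/null && python3 g.py && 
python3 -m crank '[0,-0.028,0.15,0,0,0,0, 0,-0.028,0.15,0,0,0,0]' >/dev/null && python3 g.py && 
python3 -m crank '[0,-0.028,0.15,0,0,0,0, 0,-0.028,0.15,0,0,0,0]' >/dev/null && python3 g.py && 
python3 -m crank '[0,-0.028,0.15,0,0,0,0, 0,-0.028,0.15,0,0,0,0]' >/dev/null && python3 g.py && 
python3 -m crank '[0,-0.028,0.15,0,0,0,0, 0,-0.028,0.15,0,0,0,0]' >/dev/null && python3 g.py && 
python3 -m crank '[0,-0.028,0.15,0,0,0,0, 0,-0.028,0.15,0,0,0,0]' >/dev/null && python3 g.py && 
python3 -m crank '[0,-0.028,0.15,0,0,0,0, 0,-0.028,0.15,0,0,0,0]' >/dev/null && python3 g.py && 
python3 -m crank '[0,-0.028,0.15,0,0,0,0, 0,-0.028,0.15,0,0,0,0]' >/dev/null && python3 g.py && 
python3 -m crank '[0,-0.028,0.15,0,0,0,0, 0,-0.028,0.15,0,0,0,0]' >/dev/null && python3 g.py && 
python3 -m crank '[0,-0.028,0.15,0,0,0,0, 0,-0.028,0.15,0,0,0,0]' && python3 g.py
```

```text
t 8.32 y 0.0825 push 3.0
t 8.57 y 0.0855 push 3.0
t 8.82 y 0.0886 push 3.2
t 9.07 y 0.0916 push 2.6
t 9.32 y 0.0947 push 2.0
t 9.57 y 0.0977 push 3.1
t 9.82 y 0.1008 push 3.1
t 10.07 y 0.1039 push 3.2
t 10.32 y 0.1069 push 3.2
t 10.57 y 0.1099 push 3.0
t 10.82 y 0.1130 push 2.8
t 11.07 y 0.1161 push 3.9
t 11.32 y 0.1191 push 2.3
t 11.57 y 0.1222 push 3.4
t 11.82 y 0.1253 push 3.6
t 12.07 y 0.1283 push 2.6
clock: 12.32
eef_pos: [0.6316, 0.0974, 0.0887]
ee_rot: [0.996, 0.092, -0.0, 0.0]
force: [-3.2, -3.2, -2.3]
width: 0.158
t 12.32 y 0.1313 push 2.6
```

```bash
python3 g.py &&
python3 -m crank '[0,-0.032,0.15,0,0,0,0, 0,-0.032,0.15,0,0,0,0]' >/dev/null && python3 g.py && 
python3 -m crank '[0,-0.032,0.15,0,0,0,0, 0,-0.032,0.15,0,0,0,0]' >/dev/null && python3 g.py && 
python3 -m crank '[0,-0.032,0.15,0,0,0,0, 0,-0.032,0.15,0,0,0,0]' >/dev/null && python3 g.py && 
python3 -m crank '[0,-0.032,0.15,0,0,0,0, 0,-0.032,0.15,0,0,0,0]' >/dev/null && python3 g.py && 
python3 -m crank '[0,-0.032,0.15,0,0,0,0, 0,-0.032,0.15,0,0,0,0]' >/dev/null && python3 g.py && 
python3 -m crank '[0,-0.032,0.15,0,0,0,0, 0,-0.032,0.15,0,0,0,0]' >/dev/null && python3 g.py && 
python3 -m crank '[0,-0.028,0.15,0,0,0,0, 0,-0.028,0.15,0,0,0,0]' >/dev/null && python3 g.py && 
python3 -m crank '[0,-0.028,0.15,0,0,0,0, 0,-0.028,0.15,0,0,0,0]' >/dev/null && python3 g.py && 
python3 -m crank '[0,-0.028,0.15,0,0,0,0, 0,-0.028,0.15,0,0,0,0]' >/dev/null && python3 g.py && 
python3 -m crank '[0,-0.028,0.15,0,0,0,0, 0,-0.028,0.15,0,0,0,0]' >/dev/null && python3 g.py && 
python3 -m crank '[0,-0.028,0.15,0,0,0,0, 0,-0.028,0.15,0,0,0,0]' >/dev/null && python3 g.py && 
python3 -m crank '[0,-0.028,0.15,0,0,0,0, 0,-0.028,0.15,0,0,0,0]' >/dev/null && python3 g.py && 
python3 -m crank '[0,-0.028,0.15,0,0,0,0, 0,-0.028,0.15,0,0,0,0]' && python3 g.py; python3 -c "
from station import telemetry as t;print(t.get_obs()['force'])"
```

```text
t 12.32 y 0.1313 push 2.6
t 12.57 y 0.1344 push 3.0
t 12.82 y 0.1375 push 2.2
t 13.07 y 0.1405 push 3.0
t 13.32 y 0.1436 push 3.9
t 13.57 y 0.1467 push 3.4
t 13.82 y 0.1497 push 2.7
t 14.07 y 0.1523 push 5.5
t 14.32 y 0.1537 push 8.9
[ 2.99523255 -8.54064007 -8.79531025]
```

Binding clearly starts at about 152 mm. Press slightly more and hold.

```bash
python3 -m crank '[0,-0.03,0.16,0,0,0,0, 0,0,0,0,0,0,0]'; python3 g.py; python3 -m crank '[0,0,0,0,0,0,0, 0,0,0,0,0,0,0]'; python3 g.py
```

```text
clock: 14.58
eef_pos: [0.6273, 0.1201, 0.0887]
ee_rot: [0.996, 0.091, 0.0, 0.002]
force: [3.4, -7.8, -8.9]
width: 0.16
t 14.57 y 0.1545 push 8.3
clock: 14.82
eef_pos: [0.6273, 0.1201, 0.0887]
ee_rot: [0.996, 0.091, 0.0, 0.002]
force: [2.8, -7.7, -9.0]
width: 0.156
t 14.82 y 0.1544 push 8.1
```

```bash
python3 -m crank '[0,-0.03,0.17,0,0,0,0, 0,0,0,0,0,0,0, 0,0,0,0,0,0,0]'; python3 g.py
```

```text
clock: 15.2
eef_pos: [0.6272, 0.1208, 0.0887]
ee_rot: [0.996, 0.091, 0.0, 0.002]
force: [4.0, -10.3, -7.3]
width: 0.155
t 15.20 y 0.1552 push 10.9
```

```bash
python3 -m crank '[0,0.105,-0.55,0,0,0,0, 0,0.105,-0.55,0,0,0,0, 0,0.105,-0.55,0,0,0,0, 0,0.105,-0.55,0,0,0,0, 0,0.105,-0.55,0,0,0,0]'; python3 -m crank '[0,0,0,0,0,0,0, 0,0,0,0,0,0,0]';python3 g.py
```

```text
clock: 15.82
eef_pos: [0.6316, 0.0973, 0.0887]
ee_rot: [0.996, 0.092, 0.0, -0.0]
force: [2.5, 2.3, -10.0]
width: 0.154
clock: 16.08
eef_pos: [0.6318, 0.0959, 0.0887]
ee_rot: [0.996, 0.091, 0.0, 0.001]
force: [3.6, -1.1, -11.0]
width: 0.157
t 16.07 y 0.1299 push 1.8
```

```bash
python3 -m crank '[0.5,0,0,0,0,0,0, 0.5,0,0,0,0,0,0, 0.5,0,0,0,0,0,0, 0.5,0,0,0,0,0,0]'; python3 -m crank '[0.5,0,0,1,0,0,0, 0.5,0,0,3,0,0,0, 0.5,0,0,4,0,0,0, 0.5,0,0,4,0,0,0, 0.5,0,0,0,0,0,0]'
python3 - <<'E'
from h import *
o=telemetry.get_obs(); c=cam('wrist',o); i,d=optics.snapshot('wrist'); W=cloud(c,d); cv2.imwrite('pics/w3.png',i)
def blobs(W,lo,hi,lab):
    m=(W[...,2]>lo)&(W[...,2]<hi)
    n,l,s,ce=cv2.connectedComponentsWithStats(m.astype(np.uint8))
    for k in range(1,n):
        if s[k,4]>60: Q=W[l==k]; print(lab,ce[k],s[k,4],np.median(Q,0), cv2.minAreaRect((Q[:,:2]*1000).astype(np.float32)))
blobs(W,.104,.125,'w')
E
```

```text
clock: 16.58
eef_pos: [0.6315, 0.0972, 0.089]
ee_rot: [0.996, 0.092, 0.0, -0.0]
force: [0.3, -0.4, 0.0]
width: 0.5
clock: 17.2
eef_pos: [0.6338, 0.0976, 0.2132]
ee_rot: [0.996, 0.092, 0.004, -0.0]
force: [0.0, -0.1, -0.2]
width: 0.499
w [279.16220352 220.10175976] 1307 [0.63471077 0.09609459 0.11678114] ((632.4069213867188, 95.56163787841797), (49.71902084350586, 13.849302291870117), 10.388150215148926)
```

View pics/w3.png

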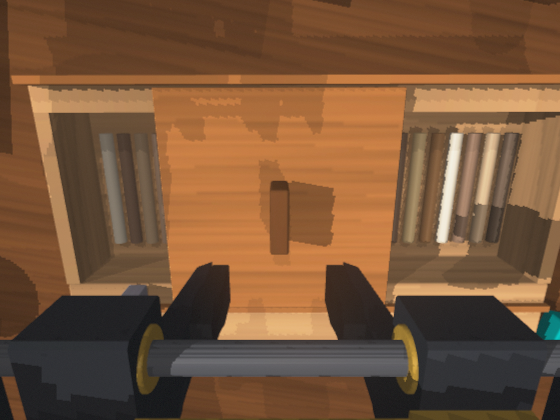

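Lid released at 25 mm back and the rider (135,292) is left ahead of it. Next I go above the wax.

```bash
python3 -m crank '[0.6,-0.59,-4.3,0,0,0,-0.034, 0.6,-0.59,-4.3,0,0,0,-0.034, 0.6,-0.59,-4.3,0,0,0,-0.034, 0.6,-0.59,-4.3,0,0,0,-0.034, 0.6,-0.59,-4.3,0,0,0,-0.034]'
python3 -m crank '[0.6,-0.59,-4.3,0,0,0,-0.034, 0.6,-0.59,-4.3,0,0,0,-0.034, 0.6,-0.59,-4.3,0,0,0,-0.034, 0.6,-0.59,-4.3,0,0,0,-0.034, 0.6,-0.59,-4.3,0,0,0,-0.034]'
python3 -m crank '[0.6,0,0,-2,0,0,0, 0.6,0,0,-2,0,0,0, 0.6,0,0,0,0,0,0, 0.6,0,0,0,0,0,0]'
python3 - <<'E'
from h import *
o=telemetry.get_obs(); c=cam('wrist',o); i,d=optics.snapshot('wrist'); W=cloud(c,d); cv2.imwrite('pics/w4.png',i)
T=R.from_quat(o['ee_rot']).as_matrix(); print(o['eef_pos'],np.degrees(np.arctan2(T[1,0],T[0,0])))
hsv=cv2.cvtColor(i,cv2.COLOR_BGR2HSV)
m=((hsv[...,1]<60)&(hsv[...,2]>140)&(W[...,2]>.025)&(W[...,2]<.036)).astype(np.uint8)
n,l,s,ce=cv2.connectedComponentsWithStats(m)
for k in range(1,n):
    if s[k,4]>200: Q=W[l==k]; print(ce[k],s[k,4],np.median(Q,0), cv2.minAreaRect((Q[:,:2]*1000).astype(np.float32)))
# rider and chest in the top view
t,d=optics.snapshot('top'); ct=cam('top'); W=cloud(ct,d); cv2.imwrite('pics/t4.png',t)
m=(W[...,2]>.095)&(W[...,2]<.125); m[:,:160]=0; m[:,360:]=0; m[:110]=0; m[265:]=0
n,l,s,ce=cv2.connectedComponentsWithStats(m.astype(np.uint8))
for k in range(1,n):
    if s[k,4]>4: Q=W[l==k]; print('top',ce[k],s[k,4],np.median(Q,0), cv2.minAreaRect((Q[:,:2]*1000).astype(np.float32)))
cv2.imwrite('pics/t4c.png',np.hstack([cv2.resize(t[170:260,165:285],None,fx=3.3,fy=3.3)]))
E
```

```text
clock: 17.88
eef_pos: [0.6008, -0.1192, 0.2076]
ee_rot: [1.0, 0.006, -0.001, -0.0]
force: [0.3, 0.0, 0.5]
width: 0.6
clock: 18.5
eef_pos: [0.5714, -0.3338, 0.2075]
ee_rot: [0.997, -0.079, -0.001, -0.0]
force: [0.7, -0.1, 0.3]
width: 0.6
clock: 19.0
eef_pos: [0.573, -0.3317, 0.1687]
ee_rot: [0.997, -0.077, 0.0, -0.0]
force: [0.0, 0.6, -0.4]
width: 0.598
[ 0.57301452 -0.33169264  0.16874498] -8.847105362217874
[417.42608696  73.32173913] 345 [ 0.6570869  -0.44890413  0.0307755 ] ((656.9457397460938, -453.8046569824219), (48.30915832519531, 16.369592666625977), 2.925102949142456)
[279.79390797 199.67465975] 1543 [ 0.57638089 -0.33400866  0.03036934] ((575.3561401367188, -334.0968933105469), (25.32975959777832, 43.47888946533203), 80.64346313476562)
top [247.1300813  176.20325203] 123 [0.63168494 0.09490133 0.11546383] ((632.7076416015625, 95.61555480957031), (49.94963836669922, 14.158286094665527), 10.419208526611328)
top [202.33333333 218.77777778] 27 [0.52734969 0.20639406 0.09737735] ((526.7828369140625, 207.5533905029297), (15.430906295776367, 13.896028518676758), 75.89094543457031)
```

View pics/w4.png

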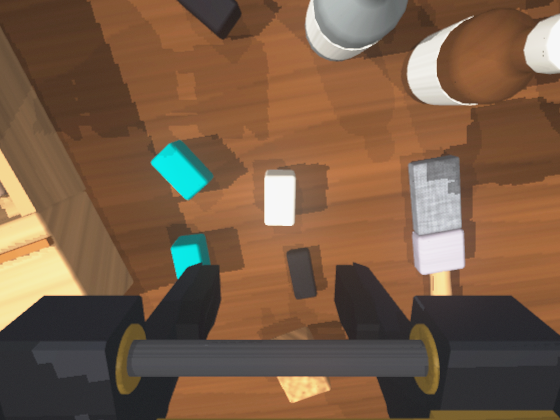

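View pics/t4c.png

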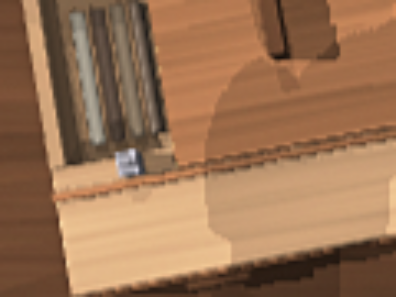

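The wax is at px (280,199), centred under the hand. Both views agree that the rider's chest y is about 156 mm. The gripper body will come down to z≈0.07, so I check its clearance to the bottles first.

```bash
python3 - <<'E'
from h import *
z=np.load('top0.npz'); Ws=[cloud(cam('top'),z['d'])]; z=np.load('scene0.npz'); Ws.append(cloud(cam('scene'),z['d']))
a=np.radians(-9); ux=np.array([np.cos(a),np.sin(a)]); uy=np.array([-ux[1],ux[0]])
for W in Ws:
    P=W.reshape(-1,3); P=P[(P[:,2]>.06)&(P[:,2]<.2)]; d=P[:,:2]-[.5754,-.333]; q=np.c_[d@ux,d@uy]*1000
    k=(abs(q[:,0])<130)&(abs(q[:,1])<180); q=q[k]; gap=np.maximum(abs(q[:,0])-37.5,abs(q[:,1])-93.5); j=np.argsort(gap)[:400:50]; print(len(q)); print(np.c_[q[j],gap[j],P[k][j,2]*1000].round(0))
E
```

```text
1112
[[  77. -123.   40.   85.]
 [  82. -115.   44.   95.]
 [  87. -127.   49.  106.]
 [  91. -103.   53.   93.]
 [  93. -125.   56.  120.]
 [  96. -144.   58.  100.]
 [  98. -131.   60.  151.]
 [ 100. -133.   63.  151.]]
879
[[ -81.  137.   44.   64.]
 [ -69.  150.   57.   66.]
 [  98. -151.   61.   75.]
 [ -40.  158.   64.   64.]
 [ 105. -137.   67.  137.]
 [ 107. -143.   69.  101.]
 [ 109. -134.   72.  121.]
 [ 111. -119.   74.  121.]]
```

Clearance is at least 40 mm. Descend, grip and lift.

```bash
python3 -m crank '[0.6,0.1,-0.1,-4,0,0,0, 0.6,0.1,0,-4,0,0,0, 0.6,0,0,-4,0,0,0, 0.6,0,0,-3,0,0,0, 0.6,0,0,-1,0,0,0]'
python3 -m crank '[0.6,0,0,0,0,0,0, 0,0,0,0,0,0,0, 0,0,0,0,0,0,0, 0,0,0,0,0,0,0, 0,0,0,0,0,0,0]' 12
python3 -m crank '[0,0,0,0,0,0,0, 0,0,0,0,0,0,0, 0,0,0,0,0,0,0]'
```

```text
clock: 19.73
eef_pos: [0.5739, -0.3332, 0.0075]
ee_rot: [0.997, -0.078, -0.001, -0.0]
force: [-0.0, 0.3, 0.1]
width: 0.599
clock: 20.35
eef_pos: [0.5749, -0.3342, 0.0095]
ee_rot: [0.997, -0.078, 0.0, 0.0]
force: [-0.5, -0.0, 4.8]
width: 0.293
clock: 20.72
eef_pos: [0.5749, -0.3342, 0.0096]
ee_rot: [0.997, -0.078, 0.0, 0.0]
force: [-2.0, -0.2, 6.2]
width: 0.297
```

```bash
python3 -m crank '[0,0,0,2,0,0,0, 0,0,0,4,0,0,0, 0,0,0,4,0,0,0, 0,0,0,4,0,0,0, 0,0,0,4,0,0,0]'
python3 -m crank '[0,-0.68,3.81,0,0,0,0.0242, 0,-0.68,3.81,0,0,0,0.0242, 0,-0.68,3.81,0,0,0,0.0242, 0,-0.68,3.81,0,0,0,0.0242, 0,-0.68,3.81,0,0,0,0.0242]'
python3 -m crank '[0,-0.68,3.81,0,0,0,0.0242, 0,-0.68,3.81,0,0,0,0.0242, 0,-0.68,3.81,0,0,0,0.0242, 0,-0.68,3.81,0,0,0,0.0242, 0,-0.68,3.81,0,0,0,0.0242]'
python3 -m crank '[0,-0.68,3.81,0,0,0,0.0242, 0,-0.68,3.81,0,0,0,0.0242, 0,-0.68,3.81,0,0,0,0.0242, 0,-0.68,3.81,0,0,0,0.0242, 0,0,0,0,0,0,0]'
python3 -m crank '[0,0,0,0,0,0,0, 0,0,0,0,0,0,0]'
python3 - <<'E'
from h import *
o=telemetry.get_obs(); T=R.from_quat(o['ee_rot']).as_matrix(); print(o['eef_pos'],np.degrees(np.arctan2(T[1,0],T[0,0])),T[:,2])
c=cam('wrist',o); i,d=optics.snapshot('wrist'); W=cloud(c,d); cv2.imwrite('pics/w5.png',i)
m=(W[...,2]>.088)&(W[...,2]<.125)
n,l,s,ce=cv2.connectedComponentsWithStats(m.astype(np.uint8))
for k in range(1,n):
    if s[k,4]>60: Q=W[l==k]; print(ce[k],s[k,4],np.median(Q,0), cv2.minAreaRect((Q[:,:2]*1000).astype(np.float32)))
E
```

```text
clock: 21.35
eef_pos: [0.5743, -0.3339, 0.1913]
ee_rot: [0.997, -0.078, 0.0, 0.0]
force: [0.6, -0.8, 0.2]
width: 0.294
clock: 21.98
eef_pos: [0.5402, -0.1423, 0.1899]
ee_rot: [1.0, -0.017, 0.001, 0.0]
force: [0.2, 0.5, 0.3]
width: 0.29
clock: 22.6
eef_pos: [0.5063, 0.0482, 0.1898]
ee_rot: [0.999, 0.043, 0.001, 0.0]
force: [1.0, 0.7, 0.1]
width: 0.296
clock: 23.22
eef_pos: [0.4784, 0.203, 0.1898]
ee_rot: [0.996, 0.094, 0.001, -0.001]
force: [-0.2, -0.6, -0.4]
width: 0.294
clock: 23.48
eef_pos: [0.4796, 0.198, 0.189]
ee_rot: [0.996, 0.09, 0.0, 0.0]
force: [0.4, 0.2, -0.5]
width: 0.295
[0.47964208 0.19801744 0.18897667] 10.335973305345265 [ 3.55769458e-04 -7.09755894e-04 -9.99999685e-01]
[493.76076389  28.753125  ] 2880 [0.62091131 0.09876991 0.11422155] ((624.0989990234375, 94.67515563964844), (34.285770416259766, 15.514069557189941), 10.8165922164917)
[277.46153846 151.55957768] 663 [0.52918827 0.20657928 0.09716165] ((527.9974365234375, 206.434814453125), (17.643089294433594, 15.606492042541504), 10.39892864227295)
```

View pics/w5.png

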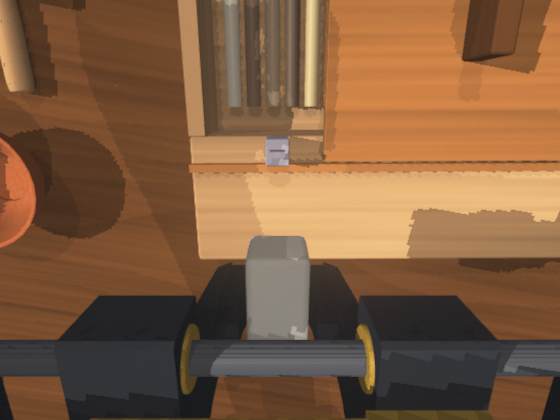

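The rider is at px (277,152), (0.528,0.206), and the hand is exactly abreast of it. Lower.

```bash
python3 -m crank '[0,0,0,-4,0,0,0, 0,0,0,-4,0,0,0, 0,0,0,-2,0,0,0, 0,0,0,-0.5,0,0,0, 0,0,0,0,0,0,0]'; python3 -m crank '[0,0,0,-0.2,0,0,0, 0,0,0,-0.1,0,0,0, 0,0,0,-0.1,0,0,0, 0,0,0,0,0,0,0]'
```

```text
clock: 24.15
eef_pos: [0.4796, 0.1992, 0.0841]
ee_rot: [0.996, 0.091, 0.0, 0.0]
force: [0.1, 0.6, 0.2]
width: 0.293
clock: 24.65
eef_pos: [0.4792, 0.1995, 0.0798]
ee_rot: [0.996, 0.091, 0.0, 0.0]
force: [-0.9, 1.0, 0.6]
width: 0.293
```

```bash
python3 -m crank '[0,0,0,-0.05,0,0,0, 0,0,0,0,0,0,0]';python3 -m crank '[0.6,0,0,0,0,0,0, 0.6,0,0,0,0,0,0, 0.6,0,0,0,0,0,0, 0.6,0,0,0,0,0,0]'; python3 -m crank '[0.6,0,0,1,0,0,0, 0.6,0,0,3,0,0,0, 0.6,0,0,4,0,0,0, 0.6,-1,0,4,0,0,0, 0.6,0,0,0,0,0,0]'
python3 - <<'E'
from h import *
o=telemetry.get_obs(); print(o['eef_pos'],o['force'])
c=cam('wrist',o); i,d=optics.snapshot('wrist'); W=cloud(c,d); cv2.imwrite('pics/w6.png',i)
for lo,hi in ((.088,.125),):
    m=(W[...,2]>lo)&(W[...,2]<hi)
    n,l,s,ce=cv2.connectedComponentsWithStats(m.astype(np.uint8))
    for k in range(1,n):
        if s[k,4]>60: Q=W[l==k]; print(ce[k],s[k,4],np.median(Q,0), cv2.minAreaRect((Q[:,:2]*1000).astype(np.float32)))
E
```

```text
clock: 24.9
eef_pos: [0.4793, 0.1995, 0.0795]
ee_rot: [0.996, 0.091, 0.0, 0.0]
force: [-1.9, -0.2, 4.3]
width: 0.298
clock: 25.4
eef_pos: [0.4792, 0.1994, 0.0791]
ee_rot: [0.996, 0.091, -0.0, 0.0]
force: [-0.4, -0.0, 0.2]
width: 0.597
clock: 26.02
eef_pos: [0.4707, 0.2005, 0.2027]
ee_rot: [0.996, 0.091, 0.003, -0.001]
force: [0.6, 0.5, -0.8]
width: 0.602
[0.47065831 0.2005394  0.20267915] [ 0.6065457   0.52544375 -0.81417737]
[489.3064588   23.93853007] 2245 [0.61876301 0.09853181 0.11375559] ((621.7910766601562, 94.31879425048828), (29.846580505371094, 15.718106269836426), 8.714139938354492)
[283.63439065 137.94991653] 599 [0.52889613 0.20679592 0.09727796] ((527.9508056640625, 206.33367919921875), (17.68882942199707, 15.441633224487305), 10.317841529846191)
[281.19184652 204.29304556] 2085 [0.48163614 0.19952925 0.10030156] ((479.6331787109375, 199.1099395751953), (44.3077278137207, 25.753232955932617), 10.03295612335205)
```

View pics/w6.png

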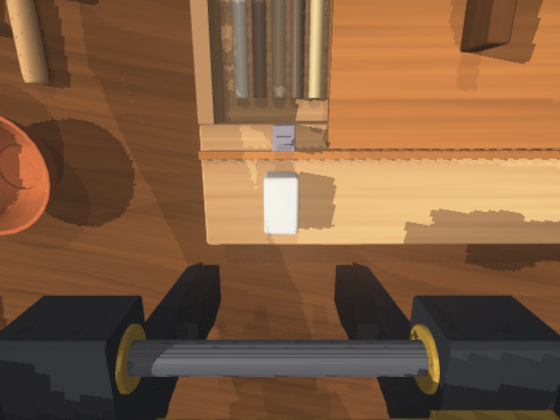

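The wax lies flat at px (281,204), top at z≈0.100, and the rider is undisturbed at px (284,138). Hand in.

```bash
python3 -m crank '[0.6,0,0,2,0,0,0, 0.6,0,0,0,0,0,0, 0.6,0,0,0,0,0,0, 0.6,0,0,0,0,0,0]'; python3 -c "
from station import manip; print(manip.job_done())"
```

```text
clock: 26.58
eef_pos: [0.4687, 0.1992, 0.2182]
ee_rot: [0.996, 0.091, -0.001, 0.0]
force: [0.3, 0.1, 0.1]
width: 0.603
the job is handed in; nothing more can be done
None
```

The job is done and handed in at about 26.6 s of robot time, well under the 72 s limit.

- **Lid:** I slid it by its grip bar, pushing the rider ahead. It bound after about 152 mm. I pressed to 10.9 N, the highest push I read, then backed the lid off 25.3 mm by the arm's reading and let go.
- **Rider:** The lid left it at y ≈ 156 mm in the chest's frame. It had not moved in the last close view, and the fingers never touched it.
- **Wax:** It lies flat on the ledge with its top at 100 mm, about 2 mm off the rider along the track and about 49 mm from it across, centre to centre.
- **Other things:** I didn't touch any of them. I did not take a final full-scene picture to confirm that none had moved.
- **Disagreement:** The camera puts the lid's net travel at about 128 mm and the arm at 130 mm, which is within the 2 mm calibration.

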